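# Close up a lidded-mug gift box

### The arm

A 6-joint arm with a two-finger parallel gripper is mounted at the origin on the work surface. World frame = base frame: x ahead of the robot, y to its left, z up, the work surface at z = 0. Lengths are in m, angles in degrees, forces in N, time in s.
With the tool pointing down it reaches from about 0.4 to 0.825 m from the base axis. Payload 7 kg.
Tool frame: the origin (TCP) lies midway between the tips of the shut fingers; the grasp point (between the pads) lies 19 mm behind it; z points along the fingers, y is the line along which they close (so a half turn about z gives the same grasp; the last joint's range is limited). The gripper opens to 88 mm and grips with 3 to 60 N. Pads are 19 mm wide; open, the fingers measure 130 mm over their backs; the gripper's body (78 mm by 193 mm) begins 47 mm behind the grasp point.
Start: joints at [-58.321, 20.546, 0.682, 0, -70.136, -16.507], TCP at [0.177, -0.651, 0.227] pointing down, gripper open.
Joint ranges: [-176.03, 176.03], [-82.01, 121.73], [-58.28, 71.71], [-173.87, 95.51], [-174.79, -0.11], [-173.66, 173.66]. Speed limits (degrees/s): [136.94, 136.94, 172.46, 180, 180, 180].

### API

Orientations are given as a 3x3 rotation matrix whose columns are the frame's x, y, z axes.
In Python, from rig import robot gives the robot as it stands. Calls block until the motion is done:
- robot.goto(position, orientation): joint-space move of the TCP to a pose.
- robot.servo_line(position, ori=None, speed=0.15): straight line of the TCP; ori=None keeps the orientation; speed is the mean speed in m/s.
- robot.movej(angles): joint-space move.
- robot.move_gripper(opening): opening from 0.0 (shut) to 1.0 (fully open); the grip force is fixed at half the most; returns when the fingers have stopped.
- robot.dwell(seconds).
- robot.ik(position, orientation): joint angles nearest the present ones, or None.
- robot.grab_frame(name): name is "side" or "top"; returns (picture, depth): 400x640x3 uint8, red, green, blue; 400x640 float32, m along the optical axis (not along the pixel's ray), 0 where there is no reading.
- robot.camera_info(name): a dict with "vfov" (degrees; the focal length in pixels is half the picture's height over the tangent of half this angle, whatever the lens; pixels are square), "cx", "cy" (the principal point, pixels), "view" (4x4, takes a point from world to camera coordinates). Camera axes: x right, y down, z forward; pixel columns grow to the right and rows downward; lengths in m; the calibration is good to about 2 mm. A picture is of the moment at which its call begins. camera_info takes no time and is no camera call.
A pose or a line that the arm cannot do raises robot.Unreachable and nothing moves.
- robot.job_done(): hands the job in; it is judged then, once.
Readings, each from a call of its own:
- robot.read_t(): time.
- robot.read_qpos(): joint angles.
- robot.read_qvel(): joint speeds.
- robot.read_effort(): joint torques, N m.
- robot.read_position(): TCP position.
- robot.read_tcp_rot(): TCP orientation.
- robot.read_force(): force on the tool from outside, world axes, zero at the start.
- robot.read_ft_torque(): the same for the moment, N m.
- robot.read_grip_width(): opening from 0.0 (shut) to 1.0 (fully open).
- robot.read_finger_force(): force on a finger pad.
Only numpy, scipy, OpenCV 4.12 (cv2) and the standard library are available. Lean on these libraries where they do the work, as an engineer would, in place of code of your own. Each camera call takes 0.05 s, during which the arm holds its last target. There are 200 camera calls.

### The job

The slide-lid gift box in the sloping packing stand holds a blue mug that still lacks its lid. Slide the box's wooden cover open, set the matching blue lid squarely down on the mug without dropping it, then slide the cover fully shut over it. Leave the other lids, the white mugs, the tape roll and the bottle where they are.

Things in the scene. Friction and masses are not known exactly. Their poses are not given: they have to be found in the camera images.
- stand: green steel packing stand, fixed on the table; its deck leans 25 deg towards its front (-x), so the box in it is tipped. Origin on the table, x from front to back, z up. Frame 200 x 120; box and cover above it reach from x = -36 to +200, at most 300 above the table (cover open)
- box: pine slide-lid gift box 140 (x) x 108 (y) x 149 (z), fixed in the stand. Origin: centre of its underside. z: square to its cover, 25 deg from vertical towards the stand's front; x: up the slope, the way the cover opens. Walls 8 thick. Cover's top face at z = 143; side lips at y = 46 to 54 either side rise 6 above it, end walls do not. In it a fixed blue mug, diameter 82, handle up the slope
- mug_rim (a point): centre of the mouth (bore 73) of the blue mug in the box, level with its rim: x = -18, y = 0, z = 104 in the box's frame, 32 below the underside of the cover
- cover (a joint): how far the box's brown wooden cover (6.5 thick, 97 wide) is open, in m: 0 fully shut, 0.105 fully open (stops). It slides along the box's x, opening up the slope, and starts at most 0.06 open. Drag about 2.5 N; it stays where it is left. Its lower edge is at x = -66 of the box when shut; open less than 0.09 it is in the lid's way
- cover_grip (a point): centre of the dark finger bar on the cover, 12 along the box's x, 40 along y, standing 15 above the cover's top face; this point is 8 above that face, on the middle line, 26 from the cover's lower edge, and moves with the cover
- lid_blue: blue ceramic lid, 0.13 kg, for the blue mug. Flange of diameter 83, 8 thick; below it a locating rim, diameter 68, 7 deep, that goes into the mug (2 play). Origin: centre of the flange's underside; seated it meets mug_rim. On top a grip bar, 32 along x, 14 along y, from 8 to 28 above the origin; seated, its top is 4 below the cover. It lies on the board, bar up, origin 13 above the table
- lid_white: the same lid in white, not wanted; leave it alone
- lid_yellow: the same lid in yellow, not wanted; leave it alone
- mug_a: white mug standing on the board, diameter 82, 92 tall, origin at the centre of its underside, handle along its +x out to 73 from the axis; leave it alone
- mug_b: the same as mug_a
- mug_c: the same as mug_a
- tape: roll of brown packing tape lying flat beside the stand, diameter 96, 48 tall, origin at the centre of its underside; leave it alone
- cleaner: white cleaner bottle standing beside the stand, diameter 54, 165 tall, origin at the centre of its underside; leave it alone
- board: plywood carrier board 270 (x) x 360 (y) x 6, fixed, with the lids and white mugs on it in two rows of three, about 115 apart. Origin: centre of its underside
Things that resemble listed ones, but are neither listed nor needed, are in the scene too. There is more than one size of the lid_blue; the job needs the smallest.

How it is judged:
By the outcome, as a careful person would: the job done as asked, in the order asked, and still so for the second after the job is handed in, with the robot touching nothing.
It also fails if it takes over 69 s, if anything falls off the work surface, if the arm or the gripper's body presses on something with over 40 N, if the wrist force passes 120 N, or if a joint passes its speed limit or range.

## Working session

There is one attempt and no reset: what is moved stays moved. The work goes in short steps, each a Python script; the robot and the scene stay as the last script left them, time stands still between calls to the robot, and variables do not carry over. Pictures are saved under pics/ and viewed, at most 10 in all, crops included, and the job is handed in when it is done.

```bash
ls; mkdir -p pics; python3 - <<'E'
from rig import robot
import cv2,numpy as np
for n in("top","side"):
    p,d=robot.grab_frame(n); np.savez(f"{n}.npz",p=p,d=d,view=robot.camera_info(n)["view"])
    i=robot.camera_info(n);print(n,i)
    cv2.imwrite(f"pics/{n}0.png",p[:,:,::-1])
E
```

```text
pics
top {'vfov': 50.0186525093532, 'cx': 321.89190031654874, 'cy': 205.35062617051418, 'view': array([[ 0.01267501, -0.99977111,  0.01723582, -0.01581305],
       [-0.99043048, -0.01492194, -0.13720348,  0.50824498],
       [ 0.13742927, -0.01533183, -0.99039292,  1.13934265],
       [ 0.        ,  0.        ,  0.        ,  1.        ]])}
side {'vfov': 45.97312576334002, 'cx': 316.73757713093084, 'cy': 205.3810253627104, 'view': array([[-0.79081377, -0.61172337,  0.02020154,  0.37991932],
       [-0.4791979 ,  0.59828146, -0.6422061 ,  0.31316688],
       [ 0.38076627, -0.51754596, -0.76626577,  1.34051859],
       [ 0.        ,  0.        ,  0.        ,  1.        ]])}
```

View pics/top0.png

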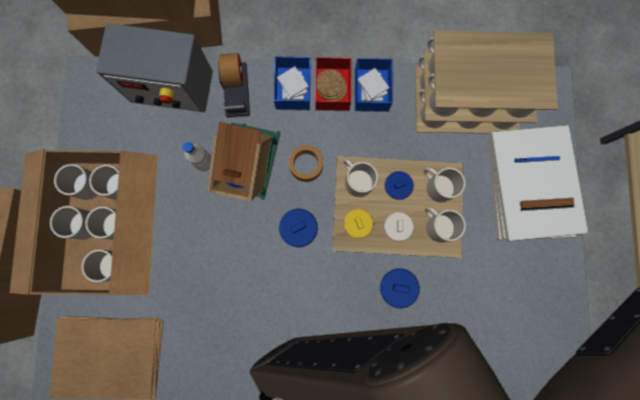

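View pics/side0.png

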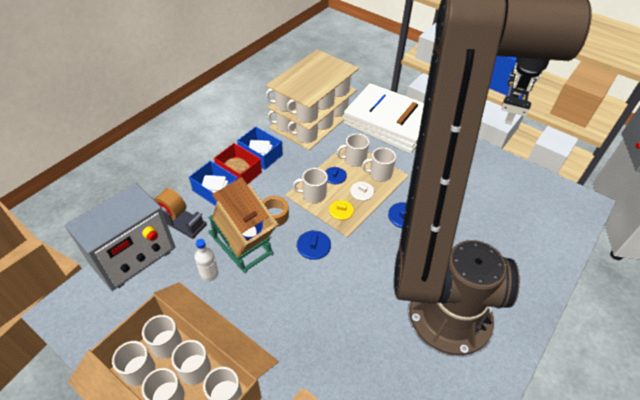

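Three blue discs are candidates, at top-view pixels (298,228), (400,287) and (400,185). The one on the board at (400,185) looks smallest and matches "lies on the board". I'll confirm this with measurements and crops. The box is around (240,160), its cover partly open, with the finger bar near (232,174).

```bash
cat > h.py <<'E'
import numpy as np,cv2
from rig import robot
def cloud(n,d):
    i=robot.camera_info(n);f=200/np.tan(np.radians(i["vfov"]/2))
    v,u=np.mgrid[:400,:640]
    c=np.stack([(u-i["cx"])*d/f,(v-i["cy"])*d/f,d],-1)
    V=i["view"];return (c-V[:3,3])@V[:3,:3]
def proj(n,P):
    i=robot.camera_info(n);f=200/np.tan(np.radians(i["vfov"]/2));V=i["view"]
    c=np.atleast_2d(P)@V[:3,:3].T+V[:3,3];return c[:,:2]/c[:,2:]*f+[i["cx"],i["cy"]]
E
python3 - <<'E'
from h import *
for n in("top","side"):
    z=np.load(n+".npz");p,d=z["p"],z["d"];W=cloud(n,d)
    hsv=cv2.cvtColor(p,cv2.COLOR_RGB2HSV)
    m=((hsv[...,0]>105)&(hsv[...,0]<128)&(hsv[...,1]>150)&(d>0)).astype(np.uint8)
    k,l,s,c=cv2.connectedComponentsWithStats(m)
    for j in range(1,k):
        if s[j,4]<60:continue
        w=W[(l==j)];q=w[(w[:,2]<np.median(w[:,2])+.006)]
        (cx,cy),r=cv2.minEnclosingCircle((q[:,:2]*1000).astype(np.float32))
        print(n,c[j].round(),s[j,4],"med",np.median(w,0).round(3),"circ",round(cx),round(cy),"d",round(2*r))
    if n=="top":
        a=cv2.resize(p[110:210,195:295],None,fx=6,fy=6,interpolation=cv2.INTER_CUBIC);cv2.imwrite("pics/box.png",a[...,::-1])
        a=cv2.resize(p[150:310,270:480],None,fx=3.7,fy=3.7,interpolation=cv2.INTER_CUBIC);cv2.imwrite("pics/lids.png",a[:600,:,::-1])
        for uv in [(232,174),(240,150),(240,130),(225,160),(255,160),(236,183),(360,180),(350,205)]: print(uv,W[uv[1],uv[0]].round(3))
    else:
        a=cv2.resize(p[170:270,195:295],None,fx=6,fy=6,interpolation=cv2.INTER_CUBIC);cv2.imwrite("pics/boxs.png",a[...,::-1])
E
```

```text
top [291.  81.] 1021 med [0.883 0.085 0.032] circ 857 81 d 160
top [374.  83.] 1063 med [ 0.876 -0.154  0.037] circ 857 -148 d 160
top [188. 147.] 76 med [0.631 0.326 0.164] circ 632 327 d 24
top [537. 159.] 105 med [ 0.636 -0.582  0.087] circ 635 -582 d 117
top [399. 185.] 570 med [ 0.57  -0.222  0.02 ] circ 572 -224 d 77
top [298. 227.] 1088 med [0.447 0.056 0.019] circ 449 56 d 103
top [399. 288.] 1151 med [ 0.289 -0.221  0.019] circ 288 -223 d 104
(232, 174) [0.553 0.203 0.221]
(240, 150) [0.608 0.186 0.23 ]
(240, 130) [0.649 0.184 0.25 ]
(225, 160) [0.587 0.222 0.215]
(255, 160) [0.584 0.15  0.233]
(236, 183) [0.536 0.198 0.197]
(360, 180) [ 0.586 -0.116  0.009]
(350, 205) [ 0.515 -0.088  0.004]
side [502.  73.] 685 med [ 0.413 -1.41  -0.118] circ 410 -1413 d 111
side [262. 146.] 721 med [ 0.841 -0.162  0.048] circ 862 -149 d 173
side [208. 179.] 687 med [0.895 0.085 0.044] circ 865 81 d 159
side [336. 175.] 248 med [ 0.567 -0.22   0.021] circ 571 -221 d 80
side [397. 214.] 318 med [ 0.308 -0.203  0.021] circ 295 -219 d 107
side [313. 245.] 730 med [0.445 0.063 0.02 ] circ 447 59 d 109
side [200. 243.] 68 med [0.631 0.329 0.164] circ 633 328 d 24
```

View pics/box.png

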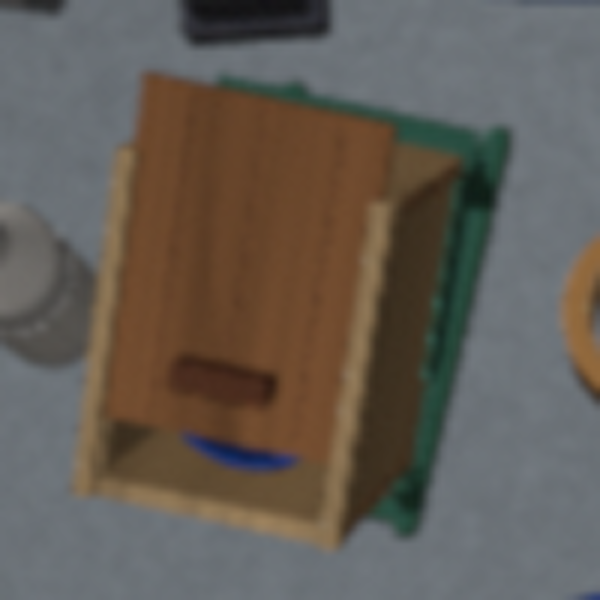

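View pics/boxs.png

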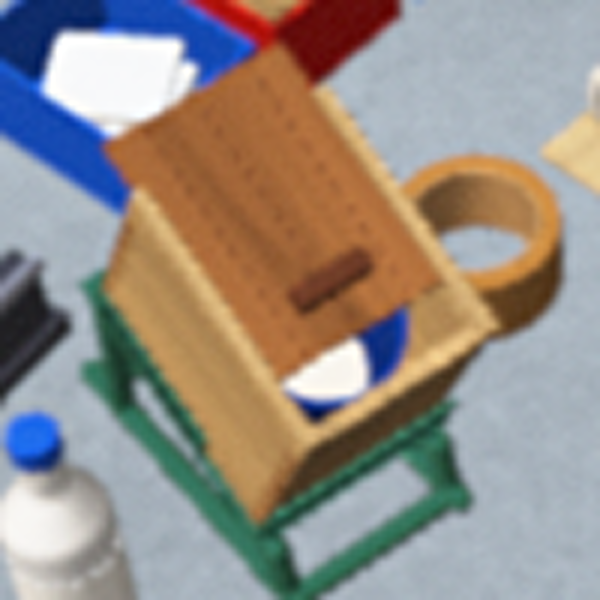

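View pics/lids.png

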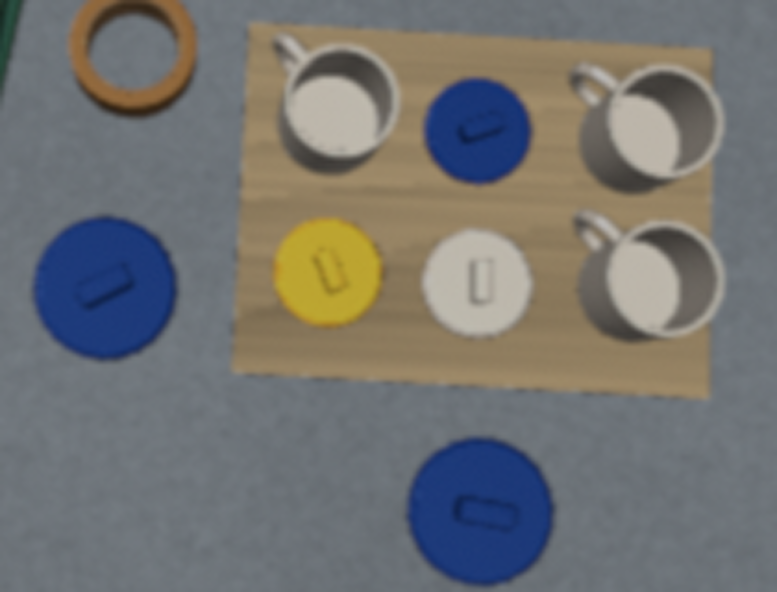

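The crops confirm it: lid_blue is the disc on the board at top (399,185), about 80 mm across. The two off the board measure about 104 mm. In the box crops the lip corners, the cover's lower edge and the bar are all clear enough to fit the box pose from both views plus depth.

```bash
cat >> h.py <<'E'
def Rbox(yaw):
    c,s=np.cos(yaw),np.sin(yaw);t=np.radians(25);C,S=np.cos(t),np.sin(t)
    return np.array([[c,-s,0],[s,c,0],[0,0,1]])@np.array([[C,0,-S],[0,1,0],[S,0,C]])
E
python3 - <<'E'
from h import *
from scipy.optimize import least_squares
L=.07;T=.149
lip=lambda a,b:np.array([a*L,b*.054,T])
obs=[("top",lip(-1,1),(77,492),0),("top",lip(-1,-1),(338,548),0),("top",lip(1,1),(120,148),0),("top",lip(1,-1),(391,200),0),
("side",lip(-1,-1),(498,325),0),("side",lip(-1,1),(308,450),0),("side",lip(1,1),(137,195),0),
("top",np.array([-.066,.046,.143]),(107,418),1),("top",np.array([-.066,-.046,.143]),(323,460),1),("top",np.array([-.04,0,.158]),(222,380),1),
("side",np.array([-.066,.046,.143]),(280,370),1),("side",np.array([-.066,-.046,.143]),(445,285),1),("side",np.array([-.04,0,.158]),(330,273),1)]
off={"top":(195,110),"side":(195,170)}
def poly(n,pts):
    m=np.zeros((400,640),np.uint8);cv2.fillPoly(m,[(np.array(pts)/6+off[n]).astype(int)],1);return m>0
pl={}
for n,pts in(("top",[(150,170),(350,215),(325,350),(135,330)]),("side",[(160,150),(270,75),(350,190),(240,270)])):
    d=np.load(n+".npz")["d"];w=cloud(n,d)[poly(n,pts)&(d>0)];pl[n]=w
def res(p,full=False):
    R=Rbox(p[3]);o=p[:3];r=[]
    for n,P,q,c in obs:
        e=(proj(n,R@(P+[p[4]*c,0,0])+o)[0]-np.array(q)/6-off[n]-[-.4,-.4]);r+=list(e)
    a={n:((w-o)@R[:,2]-.143) for n,w in pl.items()}
    if full:return np.array(r).reshape(-1,2),{n:(np.median(x),x.std(),len(x)) for n,x in a.items()}
    return np.array(r+[np.median(x)/.001*1.0 for x in a.values()])
s=least_squares(res,[.65,.19,.08,-.15,.03],loss="soft_l1");p=s.x
print(p[:3].round(4),np.degrees(p[3]),"open",p[4]);r,a=res(p,True);print(r.round(2),a)
R=Rbox(p[3]);print("grip",R@[-.04+p[4],0,.151]+p[:3],"rim",R@[-.018,0,.104]+p[:3])
for n,w in pl.items():
    c=w.mean(0);v=np.linalg.svd(w-c)[2][2];v*=np.sign(v[2]);print(n,v,R[:,2])
np.save("box.npy",p)
# lid
z=np.load("top.npz");hsv=cv2.cvtColor(z["p"],cv2.COLOR_RGB2HSV)
for n in("top","side"):
    zz=np.load(n+".npz");h=cv2.cvtColor(zz["p"],cv2.COLOR_RGB2HSV);W0=cloud(n,zz["d"])
    m=((h[...,0]>105)&(h[...,0]<128)&(h[...,1]>120)).astype(np.uint8)
    l=cv2.connectedComponents(m)[1];u=(399,185) if n=="top" else (336,175)
    mm=(l==l[u[1],u[0]]).astype(np.uint8)
    cs=cv2.findContours(mm,0,1)[0][0][:,0,:].astype(float)
    i=robot.camera_info(n);f=200/np.tan(np.radians(i["vfov"]/2));V=i["view"];cam=-V[:3,:3].T@V[:3,3]
    ray=np.c_[(cs-[i["cx"],i["cy"]])/f,np.ones(len(cs))]@V[:3,:3]
    X=cam+ray*((.018-cam[2])/ray[:,2])[:,None]
    print(n,"lid",cv2.fitEllipse((X[:,:2]*1000).astype(np.float32)))
    w=W0[mm>0];b=w[w[:,2]>.031][:,:2]
    if len(b)>3:print("bar",len(b),b.mean(0),cv2.minAreaRect((b*1000).astype(np.float32)),np.sort(w[:,2])[-5:])
a=cv2.resize(z["p"][165:205,380:420],None,fx=14,fy=14,interpolation=cv2.INTER_CUBIC)
a=cv2.convertScaleAbs(a,alpha=1.8);cv2.imwrite("pics/lid.png",a[...,::-1])
E
```

```text
[0.6291 0.1896 0.0847] -11.370414202033702 open 0.029419856109471475
[[-0.72 -0.02]
 [ 0.17  0.19]
 [-0.61 -0.74]
 [ 0.48  0.46]
 [ 0.62  0.04]
 [ 0.14 -0.1 ]
 [-0.98  0.07]
 [ 0.09 -0.97]
 [ 2.05  0.17]
 [-0.37  0.25]
 [-0.19  2.11]
 [-0.27 -0.93]
 [ 0.89  0.11]] {'top': (np.float64(7.729442761676697e-05), np.float64(0.0017489168194649192), 884), 'side': (np.float64(-5.0243691627135934e-05), np.float64(0.0024046342449830374), 580)}
grip [0.55710964 0.20410646 0.21706451] rim [0.56999016 0.20151621 0.17133228]
top [-0.41067748  0.07911166  0.90834209] [-0.41432358  0.08331967  0.90630779]
side [-0.41027935  0.08933079  0.90757416] [-0.41432358  0.08331967  0.90630779]
top lid ((572.1863403320312, -223.60459899902344), (74.63028717041016, 75.65103912353516), 33.80644226074219)
bar 62 [ 0.57107078 -0.22221565] ((571.6069946289062, -222.3096160888672), (13.787605285644531, 31.142013549804688), 18.269067764282227) [0.04355737 0.04364779 0.04375055 0.04380011 0.04520935]
side lid ((571.6851806640625, -225.5912322998047), (67.06852722167969, 77.92491912841797), 46.15776062011719)
bar 34 [ 0.57285339 -0.22035951] ((573.2601928710938, -220.93496704101562), (14.984140396118164, 34.957122802734375), 26.43132972717285) [0.04300075 0.04350816 0.04414992 0.04536675 0.04566799]
```

View pics/lid.png

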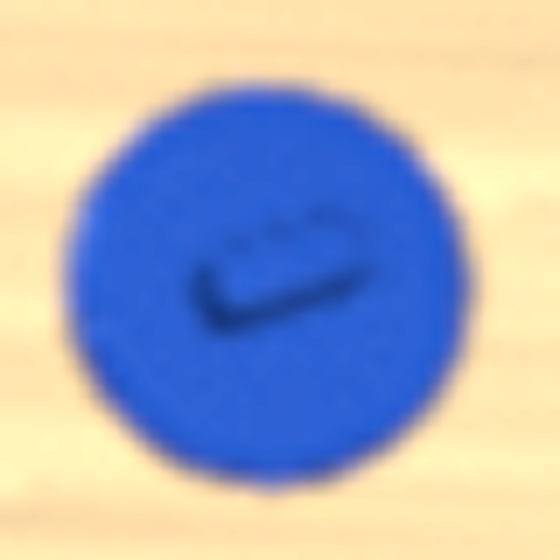

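The lid's bar measures 14 x 31 mm as expected, centred near (0.572, -0.222), with its long axis at about 111°. The box fit is good to about 1 px, with the cover about 29 mm open. Next I'll check the gripper's shape from depth, then open the cover by straddling the bar and pushing with one finger.

```bash
cat >> h.py <<'E'
def B():
    p=np.load("box.npy");return p[:3],Rbox(p[3]),p
def tool(R,ydir):  # tool z=-box z, tool y=ydir
    z=-R[:,2];y=ydir;return np.c_[np.cross(y,z),y,z]
def F(R): return (R.T@robot.read_force()).round(1)
E
python3 - <<'E'
from h import *
d=np.load("side.npz")["d"];W=cloud("side",d)
T=robot.read_tcp_rot();c=(W-robot.read_position())@T
m=(abs(c[...,0])<.15)&(abs(c[...,1])<.15)&(d>0)
for a in np.arange(-.14,.01,.02):
    q=c[m&(c[...,2]>a)&(c[...,2]<a+.02)];print(round(a,2),len(q),(q.min(0)[:2].round(3),q.max(0)[:2].round(3)) if len(q) else "")
o,R,p=B();op=p[4]
best=None
for s in(1,-1):
    O=tool(R,s*R[:,0])
    q=[robot.ik(R@[x,0,z]+o,O) for x,z in((-.04+op,.22),(-.04+op,.147),(.062,.147))]
    print(s,[None if a is None else np.round(a) for a in q])
E
```

```text
-0.14 103 (array([-0.025, -0.01 ]), array([0.024, 0.022]))
-0.12 420 (array([-0.041, -0.097]), array([0.037, 0.103]))
-0.1 222 (array([-0.041, -0.088]), array([0.038, 0.099]))
-0.08 110 (array([-0.04, -0.09]), array([0.038, 0.094]))
-0.06 43 (array([-0.012, -0.053]), array([0.01 , 0.067]))
-0.04 38 (array([-0.012, -0.051]), array([0.009, 0.067]))
-0.02 34 (array([-0.013,  0.054]), array([0.01 , 0.064]))
0.0 0 
1 [array([ 55.,  -3., -37.,  30., -50.,  95.]), array([ 50.,   3., -42.,  36., -39.,  92.]), array([ 44.,   6., -32.,  32., -41., 102.])]
-1 [array([ 55.,  -3., -37.,  30., -50., -85.]), array([ 50.,   3., -42.,  36., -39., -88.]), array([ 44.,   6., -32.,  32., -41., -78.])]
```

```bash
python3 - <<'E'
from h import *
o,R,p=B();op=p[4];O=tool(R,-R[:,0]);P=lambda x,z:R@[x,0,z]+o
robot.goto(P(-.04+op,.27),O);robot.move_gripper(.3)
robot.servo_line(P(-.04+op,.17),speed=.2);robot.servo_line(P(-.04+op,.147),speed=.05)
print("down",F(R),robot.read_t(),robot.read_grip_width())
for x in(.0,.03,.055,.064,.069):
    robot.servo_line(P(x,.147),speed=.06);print(x,F(R))
print(((robot.read_position()-o)@R).round(4))
robot.servo_line(P(.069-.004,.147),speed=.05)
robot.servo_line(P(.065,.25),speed=.2)
robot.servo_line([.572,-.0,.33],speed=.4)
print(robot.read_t())
for n in("top","side"):
    q,d=robot.grab_frame(n);np.savez(n+"1.npz",p=q,d=d)
t=np.load("top1.npz")["p"][110:210,195:295];s=np.load("side1.npz")["p"][170:270,195:295]
a=np.hstack([cv2.resize(x,None,fx=4,fy=4,interpolation=cv2.INTER_CUBIC) for x in(t,s)]);cv2.imwrite("pics/open.png",a[...,::-1])
E
```

```text
down [0.4 0.1 0.7] 5.725 0.29764762228221836
0.0 [ 0.5  0.5 -0.2]
0.03 [-0.4  0.5 -0.2]
0.055 [ 0.9 -0.6  0.6]
0.064 [-0.8 -0.3  0.4]
0.069 [ 0.3 -0.3 -0. ]
[6.930e-02 1.000e-04 1.471e-01]
9.3833
```

View pics/open.png

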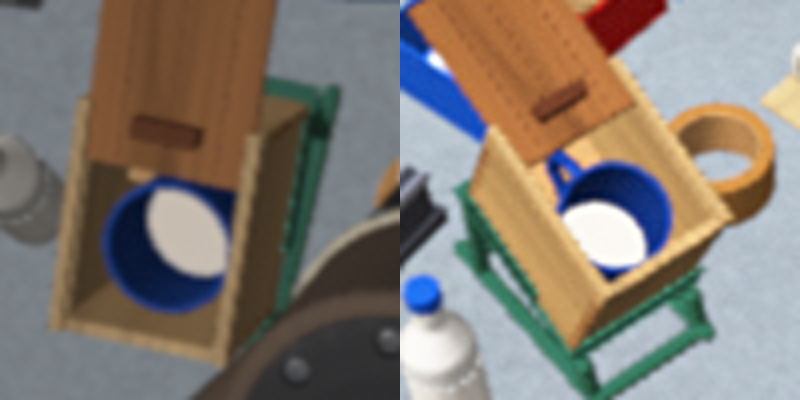

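The cover is open: the whole mug mouth is clear in both views, with the cover's lower edge up the slope of it, and the bar has moved up. Now I'll check the rim centre against the box fit and compute the actual opening.

```bash
python3 - <<'E'
from h import *
from scipy.optimize import least_squares
o,R,p=B()
for n in("top","side"):
    z=np.load(n+"1.npz");h=cv2.cvtColor(z["p"],cv2.COLOR_RGB2HSV);d=z["d"]
    m=((h[...,0]>105)&(h[...,0]<128)&(h[...,1]>120))
    i=robot.camera_info(n);f=200/np.tan(np.radians(i["vfov"]/2));V=i["view"];cam=-V[:3,:3].T@V[:3,3]
    c0=proj(n,R@[-.018,0,.104]+o)[0]
    v,u=np.mgrid[:400,:640];m&=np.hypot(u-c0[0],v-c0[1])<24
    q=np.c_[u[m],v[m]].astype(float)
    def pl(q,zz):
        ray=np.c_[(q-[i["cx"],i["cy"]])/f,np.ones(len(q))]@V[:3,:3]@R;cb=(cam-o)@R
        return (cb+ray*((zz-cb[2])/ray[:,2])[:,None])[:,:2]*1000
    X=pl(q,.104)-[-18,0];a=np.degrees(np.arctan2(X[:,1],X[:,0]));r=np.hypot(*X.T)
    print(n,[(k,round(r[abs(a-k)<8][r[abs(a-k)<8]<60].max(),1) if (abs(a-k)<8).any() else None) for k in range(-170,180,20)])
    w=(cloud(n,d)[m]-o)@R; ok=(w[:,2]>.094)&(w[:,2]<.115);print(ok.sum(),np.median(w[ok],0).round(4),np.percentile(w[:,2],[50,90,98]).round(4))
    cb=proj(n,R@np.array([[-.066+.102,y,.143] for y in(.046,-.046)]).T.T.T+o if 0 else np.array([R@[.036,y,.143]+o for y in(.046,-.046)]))
    print("pred edge .102:",(cb-((195,110) if n=="top" else (195,170))).round(1)*4)
E
```

```text
top [(-170, np.float64(39.6)), (-150, np.float64(39.9)), (-130, np.float64(39.0)), (-110, np.float64(37.2)), (-90, None), (-70, None), (-50, np.float64(48.1)), (-30, np.float64(51.3)), (-10, np.float64(41.7)), (10, np.float64(42.7)), (30, np.float64(39.6)), (50, np.float64(39.6)), (70, np.float64(40.1)), (90, np.float64(40.7)), (110, np.float64(40.7)), (130, np.float64(40.9)), (150, np.float64(40.2)), (170, np.float64(39.7))]
147 [-0.0281  0.0169  0.1021] [0.0808 0.1036 0.1062]
pred edge .102: [[ 85.6 153.6]
 [240.4 186.8]]
side [(-170, np.float64(37.5)), (-150, np.float64(37.7)), (-130, np.float64(38.0)), (-110, np.float64(38.1)), (-90, np.float64(37.4)), (-70, np.float64(37.4)), (-50, np.float64(37.7)), (-30, np.float64(37.2)), (-10, np.float64(37.9)), (10, np.float64(60.0)), (30, np.float64(52.6)), (50, np.float64(39.3)), (70, None), (90, None), (110, None), (130, np.float64(43.4)), (150, np.float64(42.5)), (170, None)]
97 [-0.0075 -0.0205  0.1019] [0.0787 0.1034 0.1063]
pred edge .102: [[123.2 166.4]
 [234.  100.4]]
```

The rim matches the fit to about 1 mm, with a slight +y shift of 0.8 mm that I'll use. The cover is about 0.10 open. Now to pick up the lid.

```bash
python3 - <<'E'
from h import *
o,R,p=B();a=np.radians(21)
best=None
for s in(1,-1):
    y=s*np.array([np.cos(a),np.sin(a),0]);O=np.c_[np.cross(y,[0,0,-1]),y,[0,0,-1]]
    q=robot.ik([.572,-.2227,.12],O); pl=[robot.ik(R@[-.018,0.0008,zz]+o,tool(R,t*R[:,1])) for t in(1,-1) for zz in(.115,.25)]
    print(s,q,[None if k is None else k.round() for k in pl])
    if q is not None and (best is None or abs(q[5])<abs(best[0][5])):best=(q,O)
O=best[1]
robot.goto([.572,-.2227,.13],O);robot.move_gripper(.5)
robot.servo_line([.572,-.2227,.05],speed=.15);robot.servo_line([.572,-.2227,.0235],speed=.06)
print(robot.read_force().round(1),robot.read_t())
robot.move_gripper(0);print(robot.read_grip_width()*88,robot.read_finger_force(),robot.read_force().round(1))
robot.servo_line([.572,-.2227,.05],speed=.08);robot.servo_line([.572,-.2227,.2],speed=.2)
robot.dwell(.2);print(robot.read_grip_width()*88,robot.read_force().round(2),robot.read_ft_torque().round(3),robot.read_t(),robot.read_qpos().round())
for n in("top","side"):
    q,d=robot.grab_frame(n);np.savez(n+"2.npz",p=q,d=d)
c=proj("side",[.572,-.2227,.19])[0].astype(int);print(c,proj("top",[.572,-.2227,.19]))
cr=np.load("side2.npz")["p"][max(0,c[1]-50):c[1]+50,c[0]-65:c[0]+65]
cv2.imwrite("pics/held.png",cv2.resize(cr,None,fx=5,fy=5,interpolation=cv2.INTER_CUBIC)[...,::-1])
E
```

```text
1 [  -3.06473078   19.81328146  -15.31288346    0.          -54.87383508
 -155.93526922] [None, None, array([ 48.,   5., -45.,  41., -34.,  -3.]), array([ 58.,  -5., -35.,  29., -54.,   5.])]
-1 [ -3.06473078  19.81328146 -15.31288346   0.         -54.87383508
  24.06473078] [None, None, array([ 48.,   5., -45.,  41., -34.,  -3.]), array([ 58.,  -5., -35.,  29., -54.,   5.])]
[-0.4 -0.1  0.9] 12.5417
13.929356249462625 29.98905211687088 [-0.2  0.8  1.7]
13.803622136116369 [ 0.34 -0.49 -0.91] [-0.024  0.133 -0.037] 14.725 [ -3.  16. -10.  -0. -65.  24.]
[337 138] [[412.0849983  171.72885474]]
```

View pics/held.png

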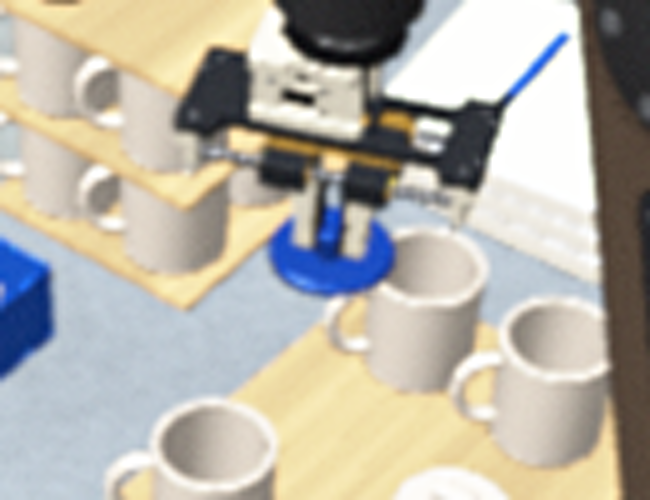

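The lid is held level by its bar. I'll refine its in-hand offset along the bar from this image before placing it.

```bash
python3 - <<'E'
from h import *
from scipy.optimize import minimize
T=robot.read_tcp_rot();t=robot.read_position()
z=np.load("side2.npz");h=cv2.cvtColor(z["p"],cv2.COLOR_RGB2HSV)
m=((h[...,0]>105)&(h[...,0]<128)&(h[...,1]>120))
v,u=np.mgrid[:400,:640];m&=(abs(u-337)<16)&(abs(v-136)<16)
th=np.linspace(0,2*np.pi,200)
S=6
def sil(dx,dy):
    pts=np.vstack([np.c_[.0415*np.cos(th)+dx,.0415*np.sin(th)+dy,np.full(200,k)] for k in(.0105,.0025)])
    q=proj("side",pts@T.T+t)
    return q
i=m[:, :];cols=np.where(m.any(0))[0];print("mask cols",cols.min(),cols.max(),"rows",np.where(m.any(1))[0][[0,-1]])
# lower contour per column vs model lower contour
for dx in(-.004,-.002,0,.002,.004):
    for dy in (0,):
        q=sil(dx,dy);hl=cv2.convexHull(q.astype(np.float32))[:,0]
        M=np.zeros((400*S,640*S),np.uint8);cv2.fillPoly(M,[((hl+.5)*S).astype(np.int32)],1)
        M=cv2.resize(M.astype(np.float32),(640,400),interpolation=cv2.INTER_AREA)>.5
        e=[np.where(m[:,c])[0].max()-np.where(M[:,c])[0].max() for c in range(cols.min()+2,cols.max()-1)]
        mc=np.where(M.any(0))[0];print(dx,"cols",mc[[0,-1]],"lower diff",np.mean(e).round(2),"iou",((M&m).sum()/(M|m).sum()).round(3))
print("toolx",T[:,0].round(2))
E
```

```text
mask cols 326 350 rows [129 146]
-0.004 cols [325 350] lower diff -2.29 iou 0.595
-0.002 cols [325 350] lower diff -1.86 iou 0.602
0 cols [325 350] lower diff -1.38 iou 0.605
0.002 cols [326 350] lower diff -1.05 iou 0.613
0.004 cols [326 350] lower diff -0.52 iou 0.616
toolx [ 0.36 -0.93 -0.  ]
```

```bash
python3 - <<'E'
from h import *
o,R,p=B();O=tool(R,-R[:,1]);P=lambda z,x=-.018,y=.0008:R@[x,y,z]+o
robot.servo_line([.572,-.2227,.32],speed=.25)
robot.goto(P(.27),O);robot.dwell(.3);f0=R.T@robot.read_force();print("f0",f0.round(1),robot.read_t(),robot.read_grip_width()*88)
robot.servo_line(P(.17),speed=.15)
for z in(.15,.14,.13,.125,.123,.121,.119,.117,.1155,.1145,.1135,.1125):
    robot.servo_line(P(z),speed=.04);f=np.mean([R.T@robot.read_force() for _ in range(4)],0)-f0
    print(z,f.round(1),((robot.read_position()-o)@R).round(4))
    if abs(f).max()>6:break
print(robot.read_t())
E
```

```text
f0 [-0.7  0.4 -0.3] 17.4 13.630544386180418
0.15 [ 0.5 -0.2 -0.8] [-0.018   0.0007  0.1499]
0.14 [ 0.7  0.1 -0.5] [-0.0182  0.0005  0.1396]
0.13 [-0.6  0.1 -1.7] [-0.0181  0.0005  0.1296]
0.125 [ 0.6 -0.8 -0.8] [-0.0181  0.0006  0.1247]
0.123 [-0.1 -0.1 -0.2] [-0.018   0.0007  0.1229]
0.121 [ 0.4 -0.  -0.3] [-0.0181  0.0007  0.1209]
0.119 [-0.2 -0.7  0.1] [-0.0179  0.0009  0.119 ]
0.117 [-4.9 -0.6  7.2] [-0.0181  0.001   0.1173]
20.9417
```

```bash
python3 - <<'E'
from h import *
o,R,p=B();P=lambda z,x=-.018,y=.0008:R@[x,y,z]+o
f0=np.array([-.7,.4,-.3])
def f(): 
    robot.dwell(.1);return (np.mean([R.T@robot.read_force() for _ in range(4)],0)-f0).round(1)
print(f(),(R.T@robot.read_ft_torque()).round(2))
for x in(-.019,-.020,-.021):
    robot.servo_line(P(.117,x),speed=.03);g=f();print(x,g,(R.T@robot.read_ft_torque()).round(2))
    if abs(g[0])<1.5:break
for z in(.116,.115,.114,.113):
    robot.servo_line(P(z,x),speed=.03);g=f();print(z,g,((robot.read_position()-o)@R).round(4),(R.T@robot.read_ft_torque()).round(2))
    if abs(g).max()>10:break
print(robot.read_t())
E
```

```text
[-5.1 -0.3  7.7] [-0.21  3.41  0.04]
-0.019 [ 0.2 -0.1 -0.6] [-0.02  1.75  0.04]
0.116 [ 0.7 -0.2 -1.1] [-0.0191  0.0007  0.1159] [-0.02  2.02  0.11]
0.115 [-0.2 -1.3  4.7] [-0.0188  0.0008  0.1152] [-0.45  2.29  0.14]
0.114 [-2.5 -1.6 10.4] [-0.0185  0.0009  0.1147] [-0.98  2.97  0.02]
22.4417
```

```bash
python3 - <<'E'
from h import *
o,R,p=B();P=lambda z,x=-.019,y=.0008:R@[x,y,z]+o
robot.servo_line(P(.1146),speed=.03);robot.dwell(.15);print(F(R))
robot.move_gripper(.34);print(F(R))
robot.servo_line(P(.15),speed=.08);robot.servo_line(P(.25),speed=.25)
robot.servo_line([.50,.02,.38],speed=.4)
print(robot.read_t())
for n in("top","side"):
    q,d=robot.grab_frame(n);np.savez(n+"3.npz",p=q,d=d)
    W=(cloud(n,d)-o)@R;h=cv2.cvtColor(q,cv2.COLOR_RGB2HSV)
    m=((h[...,0]>105)&(h[...,0]<128)&(h[...,1]>120)&(d>0))&(abs(W[...,0]+.018)<.05)&(abs(W[...,1])<.05)&(W[...,2]>.09)
    w=W[m];fl=w[(w[:,2]<.12)];A=np.c_[fl[:,:2]-[-.018,0],np.ones(len(fl))]
    for _ in range(3):
        c=np.linalg.lstsq(A,fl[:,2],rcond=None)[0];e=abs(A@c-fl[:,2])<.003;A,fl=A[e],fl[e]
    print(n,len(fl),"plane tilt deg",np.degrees(c[:2]).round(1),"flange top z",c[2].round(4),"bar top",np.percentile(w[:,2],97).round(4))
t=np.load("top3.npz")["p"][110:210,195:295];s=np.load("side3.npz")["p"][170:270,195:295]
a=np.hstack([cv2.resize(x,None,fx=4,fy=4,interpolation=cv2.INTER_CUBIC) for x in(t,s)]);cv2.imwrite("pics/placed.png",a[...,::-1])
E
```

```text
[-1.2 -1.1  6.1]
[0.4 0.5 0.2]
25.2083
top 606 plane tilt deg [-1.   0.4] flange top z 0.1118 bar top 0.1322
side 373 plane tilt deg [-0.5  0. ] flange top z 0.1116 bar top 0.1321
```

View pics/placed.png

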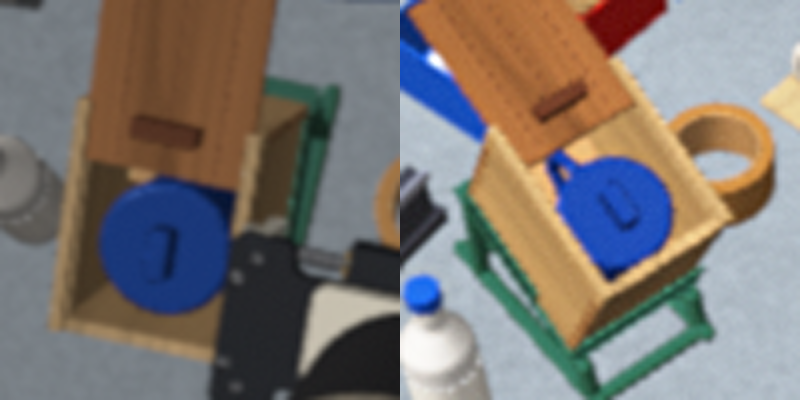

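The lid is seated: flange top at 0.1117 (nominal 0.112), bar top at 0.132 (nominal 0.132), tilt within about 1°. The picture shows it squarely on the mug. Now I'll close the cover.

```bash
python3 - <<'E'
from h import *
o,R,p=B();O=tool(R,-R[:,0]);P=lambda x,z:R@[x,0,z]+o
robot.goto(P(.061,.26),O);robot.move_gripper(.3)
robot.servo_line(P(.061,.17),speed=.2);robot.servo_line(P(.061,.147),speed=.06);robot.dwell(.1);f0=F(R);print(f0,robot.read_t())
robot.servo_line(P(-.035,.147),speed=.07);print(F(R)-f0)
for x in np.arange(-.041,-.056,-.001):
    robot.servo_line(P(x,.147),speed=.03);robot.dwell(.08)
    f=np.mean([R.T@robot.read_force() for _ in range(4)],0)-f0;print(x.round(3),f.round(1))
    if f[0]>12:break
print(((robot.read_position()-o)@R).round(4),robot.read_t())
E
```

```text
[ 0.2 -0.6 -0.3] 28.4917
[-0.1  1.   0.7]
-0.041 [-0.9  0.7 -0. ]
-0.042 [-1.3  0.5  0.4]
-0.043 [0.7 0.9 0.4]
-0.044 [ 0.9  0.5 -0.1]
-0.045 [0.4 1.5 0.1]
-0.046 [0.3 1.2 0.4]
-0.047 [ 2.9  0.5 -1.3]
-0.048 [12.4 -0.2 -7.5]
[-4.700e-02  1.000e-04  1.471e-01] 32.7833
```

```bash
python3 - <<'E'
from h import *
o,R,p=B();P=lambda x,z:R@[x,0,z]+o
robot.servo_line(P(-.0405,.147),speed=.04);robot.servo_line(P(-.0405,.25),speed=.15)
robot.servo_line([.50,-.05,.38],speed=.4);robot.dwell(.3)
for n in("top","side"):
    q,d=robot.grab_frame(n);np.savez(n+"4.npz",p=q,d=d)
print(robot.read_t(),[proj(n,R@[-.04,0,.158]+o) for n in("top","side")])
t=np.load("top4.npz")["p"];s=np.load("side4.npz")["p"]
a=np.hstack([cv2.resize(x,None,fx=4,fy=4,interpolation=cv2.INTER_CUBIC) for x in(t[110:210,195:295],s[170:270,195:295])])
b=cv2.resize(np.hstack([t[100:280,280:480],s[100:280,250:450]]),(450,200))
cv2.imwrite("pics/shut.png",np.vstack([a,np.pad(b,((0,0),(0,350),(0,0)))])[...,::-1])
E
```

```text
35.2917 [array([[229.5302708 , 185.25994983]]), array([[256.71116805, 224.01162955]])]
```

View pics/shut.png

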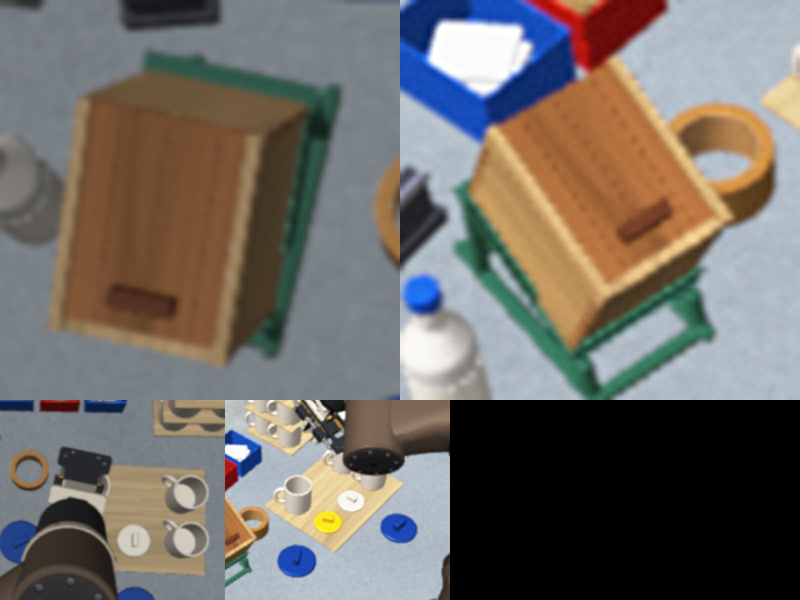

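The cover is fully shut, with the bar at crop (142,301), i.e. top pixel (230.5,185) against a predicted (229.5,185.3). The other objects in view are where they were.

```bash
python3 -c "
from rig import robot
print(robot.job_done())"
```

```text
the job is handed in; nothing more can be done
None
```

I opened the cover, seated the small blue lid squarely on the mug and slid the cover fully shut; I handed the job in at about 35 s, and the verdict was not shown.

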